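Fit the pointed blow nozzle to the desk air pump

TASK

Get the little air pump ready for blowing out the keyboard: push the steel sleeve of its coupler down towards the pump until it stays down by itself, then take the pointed nozzle out of the wooden rack, put its plug into the coupler and press it gently but fully home until the sleeve springs up again by itself, and let go. Do not force the plug, and leave the flat-mouthed nozzle in the rack and the other things on the desk where they are.

Things in the scene. Friction and masses are not known exactly. Their poses are not given: they have to be found in the camera images.
- pump: Grey desktop air pump, a box 170 (x) by 130 (y) by 60 mm high, fixed to the desk; origin at the centre of its underside, z up. An upright coupler stands on the centre of its top. The coupler rests on a rubber bush: pressed down, it sinks about 1 mm for each 3 N, up to 7 mm, then meets a hard stop; the sleeve and the points on the coupler sink with it.
- mouth (a point): Centre of the coupler's open mouth, the upper rim of its brass tube (outside 25 mm, bore 18 mm across, 28 mm deep), 110 mm above the desk when not pressed; z up along the bore.
- seat (a point): Point on the coupler's axis 28 mm below the mouth, where the plug's tip lies when fully home. With the sleeve down, an inner collar stands 3 mm above it; the plug must push it down with about 13 N, for which the bush gives way over 4 mm, so going to the measured home is not enough. Then the force drops, the sleeve springs up and pawls close in the plug's groove.
- flange_top (a point): Point on the axis, level with the upper face of the sleeve's flange; moves with the sleeve. The steel sleeve is a barrel 34 mm across round the brass tube, reaching 23 mm above this point; just below it is a flange 46 mm across, 5 mm thick. With the sleeve up it is 27 mm below the mouth, 23 mm above the pump's top. Grip and draw down the barrel, or push on the flange.
- sleeve (a joint): Travel of the sleeve along the coupler, m: 0 = up (locking), 0.010 = fully down. A spring pushes it up with 5 N at 0, falling to nothing at 0.006; beyond that it snaps down and stays down by itself. While it is up, four pawls in the bore stop a plug 12 mm below the mouth; while it is down the bore is free.
- nozzle_mid (a point): Centre of the round ribbed aluminium grip (28 mm across, 32 mm long) of the pointed nozzle; z points up to its point, which ends 38 mm above here. Below the grip is a brass plug 16 mm across with a groove, its tip 60 mm below here. Round about z. Weighs 70 to 140 g. In the rack this point is 65 mm above the desk. Pressing the plug on the coupler with over 35 N damages it.
- nozzle_tip (a point): Centre of the flat tip of the pointed nozzle's brass plug, 60 mm below nozzle_mid on its axis; the tip is bevelled from 13 to 16 mm across over 2 mm. z points up to the grip.
- fan_mid (a point): The same point (grip centre) of the flat-mouthed nozzle: same grip and plug, but a flat bar 36 mm wide on top. A bystander, it stays in the rack.
- rack: Fixed wooden block, 56 (x) by 134 (y) by 35 mm high, with two upright holes 17.5 mm across and 30 mm deep at y = -35 and +35 mm, one nozzle standing in each (which in which varies); origin at the centre of its underside.
- mug: White mug, 80 mm across, 95 mm high; a bystander. Origin at its underside.
- stapler: Black stapler 160 by 45 by 47 mm high, a bystander. Origin at its underside.
- stamp: Small wooden hand stamp 55 by 30 by 64 mm high, a bystander. Origin at its underside.

How it is judged:
By the outcome, as a careful person would: the job done as asked, in the order asked, and still so for the second after the job is handed in, with the robot touching nothing.
It also fails if it takes over 67 s, if anything falls off the work surface, if the arm or the gripper's body presses on something with over 40 N, if the wrist force passes 120 N, or if a joint passes its speed limit or range.

ROBOT

A 6-joint arm with a two-finger parallel gripper is mounted at the origin on the work surface. World frame = base frame: x ahead of the robot, y to its left, z up, the work surface at z = 0. Lengths are in m, angles in rad, forces in N, time in s.
With the tool pointing down it reaches from about 0.25 to 0.775 m from the base axis. Payload 4 kg.
Tool frame: the origin (TCP) lies midway between the tips of the shut fingers; the grasp point (between the pads) lies grip_point_offset behind it (grip_point_offset is the distance from the TCP to the grasp point, in m); z points along the fingers, y is the line along which they close (so a half turn about z gives the same grasp; the last joint's range is limited). The gripper opens to 94 mm and grips with 3 to 60 N. Pads are 16 mm wide; open, the fingers measure 119 mm over their backs; the gripper's body (75 mm by 177 mm) begins 78 mm behind the grasp point.
Start: joints at [-0.103, 0.087, 1.371, -0, 1.684, -0.103], TCP at [0.55, -0, 0.206] pointing down, gripper open.
Joint ranges: [-3.1, 3.1], [-0.76, 2.03], [0.27, 2.55], [-1.08, 4.22], [0.17, 2.65], [-2.57, 2.57]. Speed limits (rad/s): [2.79, 2.79, 3.14, 3.14, 3.14, 3.14].

INTERFACE

Orientations are given as [roll, pitch, yaw] about the fixed x, y, z axes, in that order (R = Rz(yaw) Ry(pitch) Rx(roll)).
In Python, from bench import * gives the robot as it stands. The module is installed in compiled form; this text tells all that it offers.
- The arm moves only by the tool apply_moves, never from a script. Its argument "commands" is a list of rows, each a list of 7 numbers: the turn, a rotation vector about the world's x, y, z in rad, then the shift along the world's x, y, z in m, then the opening in per cent of the stroke, from 0 (shut) to 100 (fully open). In form: [[ax, ay, az, x, y, z, jaw], ...]. A call has exactly 5 rows; each row is the pose to reach, as a shift and turn from the pose commanded when the call began; what a row does not reach only later rows make up. A row lasts 1/10 s, in which the tool goes at most 50 mm and 8.59 degrees, less where a joint would pass 70% of its speed; a pose out of reach is approached as far as the arm can. A call with a gripper value outside its range is refused whole. The fingers move at their own pace and stop on an object; the grip force is fixed at half the most. Time passes only in rows, so rows that repeat a pose let the fingers close, or fill a call up. It gives the time, the measured TCP pose, the force, the opening and the grip force at its end, in the units of the state.
- get_obs(): the state, without advancing time (a new reading comes with each control period).
- snapshot(name): name is "scene" or "side" or "wrist"; returns a dict with "pixels" (480x640x3 uint8, red, green, blue), "vertical_fov" (degrees; the focal length in pixels is half the picture's height over the tangent of half this angle, whatever the lens; pixels are square), "cx", "cy" (the principal point, pixels), "rvec" (rotation vector, rad) and "tvec" (3), from world to camera coordinates, as OpenCV has them. Camera axes: x right, y down, z forward; pixel columns grow to the right and rows downward; lengths in m; the calibration is good to about 2 mm. A picture is of the moment at which its call begins. There is no depth.
- close_job(): hands the job in; it is judged then, once.
Trained networks look in the newest picture that a camera, given by its name, has taken for a name from the list of things; names that differ only in an ending like _2 or _b are one class to them, and where a whole thing is asked for, a point or a joint stands for the part that bears it (a point fixed in the world has none). Each returns a list of dicts, best first, with "score" (0 to 1); they miss things now and then, are a little off and sometimes report something else, mostly with a low value. They report only what shows in the picture. A call takes as long as a camera call.
- masks_of(camera, query): "mask" (480x640 bool, what is visible of it) and "extent" ([left, top, right, bottom] in pixels, round what is visible of it).
- place_of(camera, query): "pixel" ([column, row] in pixels: a listed point, or the origin of a listed thing).
The state is a dict: "time": time; "joint_positions": joint angles; "qvel": joint speeds; "joint_torque": joint torques, N m; "tool_pos": TCP position; "ee_rot": TCP orientation; "wrist_force": force on the tool from outside, world axes, zero at the start; "wrist_torque": the same for the moment, N m; "width": finger opening in m; "finger_force": force on a finger pad.
Only numpy, scipy, OpenCV 4.12 (cv2) and the standard library are available. Lean on these libraries where they do the work, as an engineer would, in place of code of your own. Each camera call takes 0.05 s, during which the arm holds its last target. There are 200 camera calls.

## Working session

There is one attempt and no reset: what is moved stays moved. The work goes in short steps, Python scripts to look and compute and a tool call to move; the robot and the scene stay as the last step left them, time stands still between calls to the robot, and variables do not carry over. Pictures are saved under pics/ and viewed, at most 10 in all, crops included, and the job is handed in when it is done.

Besides the shell and the picture viewer there is one more tool, called after ">>>" as a command line: name --pt "numbers of a row" for each row, then --argument value for the rest. apply_moves: Moves the arm, as the interface text tells. Its arguments: {"type":"object","properties":{"commands":{"type":"array"}},"required":["commands"]}

```bash
mkdir -p pics; cat > h.py <<'E'
from bench import *
import numpy as np, cv2
def cam(s):
    f=240/np.tan(np.radians(s["vertical_fov"])/2)
    K=np.array([[f,0,s["cx"]],[0,f,s["cy"]],[0,0,1.]])
    R=cv2.Rodrigues(np.array(s["rvec"],float))[0]; t=np.array(s["tvec"],float)
    return K,R,t
def ray(c,p):
    K,R,t=c; d=R.T@np.linalg.inv(K)@np.array([p[0],p[1],1.]); return -R.T@t,d/np.linalg.norm(d)
def at_z(c,p,z):
    o,d=ray(c,p); return o+d*(z-o[2])/d[2]
def proj(c,X):
    K,R,t=c; q=K@(R@np.array(X)+t); return q[:2]/q[2]
def tri(cs,ps):
    A=np.zeros((3,3));b=np.zeros(3)
    for c,p in zip(cs,ps):
        o,d=ray(c,p);M=np.eye(3)-np.outer(d,d);A+=M;b+=M@o
    return np.linalg.solve(A,b)
def save(s,n): cv2.imwrite("pics/"+n,cv2.cvtColor(s["pixels"],cv2.COLOR_RGB2BGR))
E
python3 - <<'E'
from h import *
np.set_printoptions(precision=4,suppress=True)
Z=dict(pump=0,mouth=.11,flange_top=.083,nozzle_mid=.065,fan_mid=.065,rack=0,mug=0,stapler=0,stamp=0)
cs={}
for n in("scene","side","wrist"):
    s=snapshot(n);save(s,n+"0.png");cs[n]=cam(s)
for q,z in Z.items():
    ps=[];cc=[]
    for n in cs:
        r=place_of(n,q)
        for x in r[:2]: print(q,n,round(x["score"],2),np.array(x["pixel"]),at_z(cs[n],x["pixel"],z))
        if r: ps.append(r[0]["pixel"]);cc.append(cs[n])
    if len(ps)>1: print("  tri",tri(cc,ps))
o=get_obs();print(o)
E
```

```text
pump scene 0.71 [245.6 267.7] [ 0.4748 -0.1017  0.    ]
pump scene 0.23 [306.3 200.2] [0.4043 0.1497 0.    ]
pump side 0.94 [405.4 273.6] [ 0.4762 -0.1011  0.    ]
pump wrist 0.57 [238.5 313.7] [ 0.4748 -0.1042  0.    ]
  tri [ 0.4756 -0.1022  0.001 ]
mouth scene 0.79 [241.  239.1] [ 0.4821 -0.1055  0.11  ]
mouth side 0.95 [412.6 237. ] [ 0.4798 -0.1065  0.11  ]
mouth wrist 0.91 [215.6 371.7] [ 0.4768 -0.1012  0.11  ]
  tri [ 0.4787 -0.1042  0.1088]
flange_top scene 0.53 [239.7 246.6] [ 0.4768 -0.1088  0.083 ]
flange_top side 0.73 [414.2 248. ] [ 0.4717 -0.1067  0.083 ]
flange_top wrist 0.61 [224.2 358.2] [ 0.4774 -0.1058  0.083 ]
  tri [ 0.4747 -0.1083  0.0796]
nozzle_mid scene 0.42 [316.7 209.5] [0.4945 0.1047 0.065 ]
nozzle_mid scene 0.41 [330.1 188. ] [0.4622 0.1788 0.065 ]
nozzle_mid side 0.6 [322.5 356.9] [0.4556 0.1799 0.065 ]
  tri [0.4649 0.1496 0.0107]
fan_mid scene 0.44 [305. 197.] [0.4438 0.1123 0.065 ]
fan_mid side 0.58 [350.8 330.3] [0.4527 0.1088 0.065 ]
fan_mid wrist 0.96 [178.   79.9] [0.4512 0.1118 0.065 ]
  tri [0.4507 0.1103 0.07  ]
rack scene 0.56 [316.  209.3] [
[... 452 characters left out ...]
4323  0.0018]
stamp scene 0.97 [359.8 310.5] [0.7389 0.0093 0.    ]
stamp side 0.78 [280.3 235.3] [ 0.7474 -0.0004  0.    ]
stamp wrist 0.89 [507.7 201.2] [0.7356 0.0116 0.    ]
  tri [0.7389 0.0079 0.0049]
{'time': 1.5, 'joint_positions': array([-0.1031,  0.0872,  1.3707,  0.    ,  1.6836, -0.1031]), 'qvel': array([ 0.0014,  0.    ,  0.0008,  0.0027, -0.0011, -0.001 ]), 'joint_torque': array([  0.0006, -34.0025, -30.2591,   0.0718,   0.0238,   0.    ]), 'tool_pos': array([0.55  , 0.    , 0.2055]), 'ee_rot': array([3.1415, 0.    , 1.5708]), 'wrist_force': array([ 0.6206,  0.3907, -0.0058]), 'wrist_torque': array([-0.0451, -0.0018,  0.0285]), 'finger_force': 0.0, 'width': 0.09401427420099397}
```

```bash
python3 - <<'E'
import bench; print([ (k,v) for k,v in vars(bench).items() if isinstance(v,(int,float)) or 'grip' in k.lower()])
import cv2
a=cv2.imread("pics/scene0.png");b=cv2.imread("pics/side0.png")
A=cv2.resize(a[150:350,150:410],None,fx=3,fy=3)[:600,:780];cv2.imwrite("pics/sc.png",A)
cv2.imwrite("pics/sd.png",cv2.resize(b[190:420,260:520],None,fx=2.6,fy=2.6))
E
```

```text
[('grip_point_offset', 0.0188)]
```

View pics/sc.png

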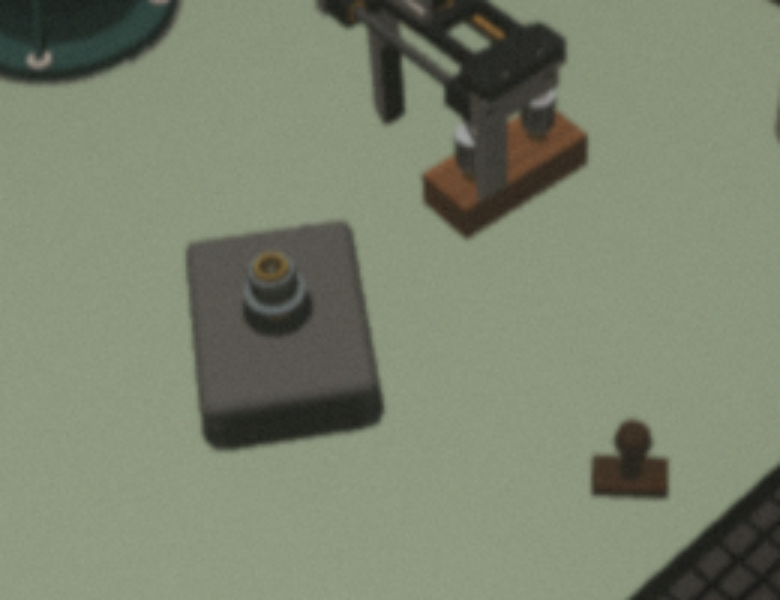

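View pics/sd.png

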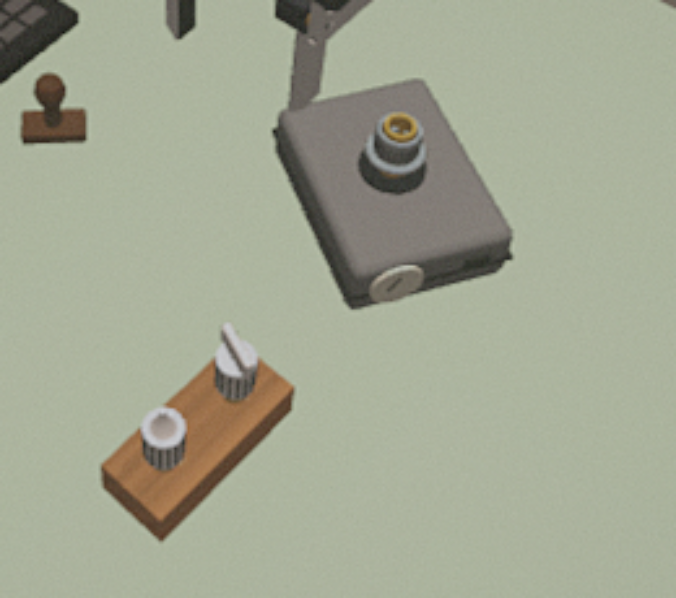

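View pics/wrist0.png

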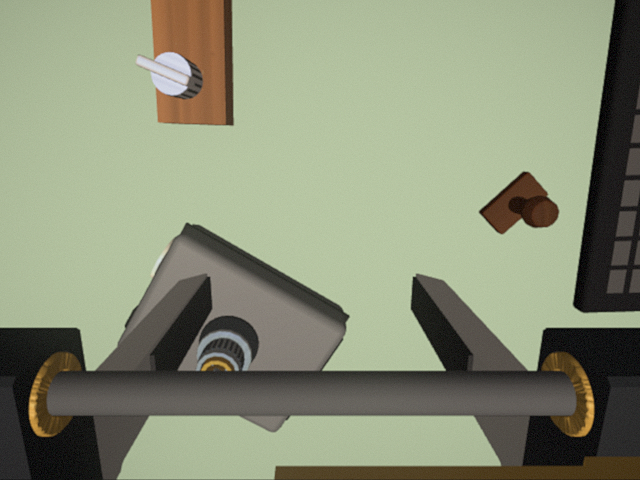

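The side crop shows the fan nozzle at the rack's near end (crop 236,365) and the pointed one at the far end (165,435). In the scene crop the coupler stands on the pump (270,270), clear all round. In the wrist view the rack is almost square to the world axes and the coupler sits behind the gripper bar (215,370).

>>> apply_moves --pt "0 0 0 -0.018 -0.026 -0.01 100" --pt "0 0 0 -0.036 -0.052 -0.02 100" --pt "0 0 0 -0.054 -0.078 -0.03 100" --pt "0 0 0 -0.072 -0.1045 -0.045 100" --pt "0 0 0 -0.072 -0.1045 -0.045 100"

```text
time: 2.0
tool_pos: [0.4752, -0.1064, 0.1583]
ee_rot: [-3.137, -0.0, 1.567]
wrist_force: [0.8, 0.8, -1.0]
width: 0.0941
finger_force: 0.0
```

```bash
python3 - <<'E'
from h import *
np.set_printoptions(precision=4,suppress=True)
Z=dict(mouth=.11,flange_top=.083,nozzle_mid=.065,nozzle_tip=.005)
cs={}
for n in("scene","side","wrist"):
    s=snapshot(n);save(s,n+"1.png");cs[n]=cam(s)
for q,z in Z.items():
    for n in cs:
        for x in place_of(n,q)[:2]: print(q,n,round(x["score"],2),np.array(x["pixel"]),at_z(cs[n],x["pixel"],z))
o=get_obs();print(o["time"],o["tool_pos"],o["ee_rot"],o["wrist_force"])
for n in cs: print(n,proj(cs[n],o["tool_pos"]),cs[n][0][0,0],-cs[n][1].T@cs[n][2])
E
```

```text
mouth scene 0.88 [239.3 235.9] [ 0.4722 -0.1026  0.11  ]
mouth side 0.86 [412.  239.4] [ 0.4772 -0.1007  0.11  ]
mouth wrist 0.98 [309.5 262.1] [ 0.4767 -0.1049  0.11  ]
flange_top scene 0.78 [241.9 242.2] [ 0.4698 -0.0974  0.083 ]
flange_top side 0.62 [414.6 247.4] [ 0.472  -0.1085  0.083 ]
flange_top wrist 0.82 [312.9 248.5] [ 0.4789 -0.1041  0.083 ]
nozzle_mid scene 0.57 [331.6 185.6] [0.4585 0.1874 0.065 ]
nozzle_mid side 0.64 [335.7 361. ] [0.434  0.1706 0.065 ]
nozzle_mid side 0.62 [320.5 358.6] [0.456  0.1845 0.065 ]
nozzle_tip scene 0.74 [420.  197.5] [0.5996 0.3684 0.005 ]
nozzle_tip scene 0.58 [324.1 202.8] [0.4461 0.1737 0.005 ]
nozzle_tip side 0.93 [324.  374.3] [0.4516 0.1808 0.005 ]
2.75 [ 0.4781 -0.1044  0.1605] [3.1415 0.     1.571 ] [0.5247 0.1864 0.5142]
scene [237.5818 221.9828] 560.3308194348622 [ 1.1911 -0.5174  1.0235]
side [416.4422 220.3038] 481.3908268512614 [0.1979 0.4582 0.8154]
wrist [311.9653 293.3471] 407.49993090327627 [ 0.4776 -0.0322  0.3402]
```

View pics/wrist1.png

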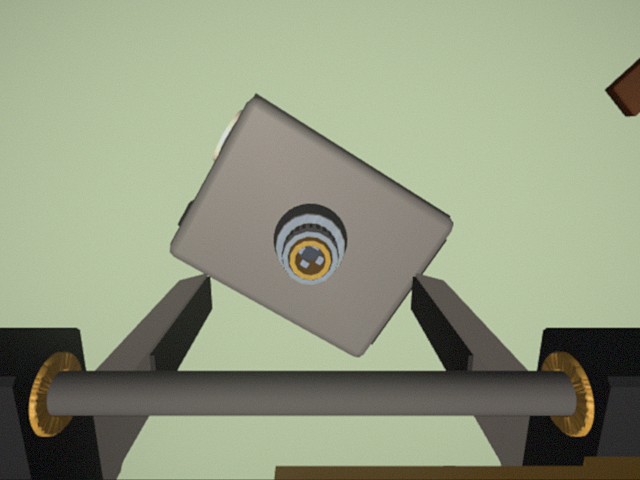

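The mouth shows at wrist (310,262), centred between the fingers (columns 210 and 413), and measures (0.477,-0.105). I'm going down with the fingers astride the barrel.

>>> apply_moves --pt "0 0 0 -0.001 0 -0.025 100" --pt "0 0 0 -0.001 0 -0.05 100" --pt "0 0 0 -0.001 0 -0.07 100" --pt "0 0 0 -0.001 0 -0.0745 100" --pt "0 0 0 -0.001 0 -0.0745 100"

```text
time: 3.25
tool_pos: [0.4765, -0.1044, 0.0854]
ee_rot: [-3.14, -0.001, 1.571]
wrist_force: [-0.5, 0.9, -0.8]
width: 0.0941
finger_force: 0.0
```

>>> apply_moves --pt "0 0 0 0 0 0 40" --pt "0 0 0 0 0 0 40" --pt "0 0 0 0 0 0 30" --pt "0 0 0 0 0 0 30" --pt "0 0 0 0 0 0 30"

```text
time: 3.75
tool_pos: [0.4772, -0.1046, 0.0864]
ee_rot: [3.141, 0.0, 1.571]
wrist_force: [-0.5, -0.4, -0.9]
width: 0.0576
finger_force: 0.0
```

>>> apply_moves --pt "0 0 0 0 0 0 30" --pt "0 0 0 0 0 0 30" --pt "0 0 0 0 0 0 30" --pt "0 0 0 0 0 0 30" --pt "0 0 0 0 0 0 30"

```text
time: 4.25
tool_pos: [0.4772, -0.1045, 0.086]
ee_rot: [3.141, 0.0, 1.571]
wrist_force: [1.0, 0.2, -1.3]
width: 0.0336
finger_force: 30.0
```

>>> apply_moves --pt "0 0 0 0 0 -0.003 30" --pt "0 0 0 0 0 -0.006 30" --pt "0 0 0 0 0 -0.009 30" --pt "0 0 0 0 0 -0.012 30" --pt "0 0 0 0 0 -0.012 30"

```text
time: 4.75
tool_pos: [0.4772, -0.1045, 0.0744]
ee_rot: [3.141, 0.0, 1.571]
wrist_force: [-1.3, 0.9, 7.0]
width: 0.0335
finger_force: 30.0
```

>>> apply_moves --pt "0 0 0 0 0 0 30" --pt "0 0 0 0 0 0 30" --pt "0 0 0 0 0 0 30" --pt "0 0 0 0 0 0 30" --pt "0 0 0 0 0 0 30"

```text
time: 5.25
tool_pos: [0.4772, -0.1045, 0.0745]
ee_rot: [3.141, 0.0, 1.571]
wrist_force: [-0.6, 0.3, 4.8]
width: 0.0336
finger_force: 30.0
```

>>> apply_moves --pt "0 0 0 0 0 0.001 60" --pt "0 0 0 0 0 0.001 80" --pt "0 0 0 0 0 0.001 100" --pt "0 0 0 0 0 0.001 100" --pt "0 0 0 0 0 0.001 100"

```text
time: 5.75
tool_pos: [0.4768, -0.1045, 0.0746]
ee_rot: [-3.141, -0.0, 1.571]
wrist_force: [-0.2, 0.1, 0.6]
width: 0.0704
finger_force: 0.0
```

>>> apply_moves --pt "0 0 0 0 0 0.03 100" --pt "0 0 0 0 0 0.07 100" --pt "0 0 0 0 0 0.11 100" --pt "0 0 0 0 0 0.126 100" --pt "0 0 0 0 0 0.126 100"

```text
time: 6.25
tool_pos: [0.4788, -0.1051, 0.2046]
ee_rot: [3.135, 0.002, 1.571]
wrist_force: [-0.9, -0.2, 0.1]
width: 0.094
finger_force: 0.0
```

```bash
python3 - <<'E'
from h import *
np.set_printoptions(precision=4,suppress=True)
s=snapshot("wrist");c=cam(s);s2=snapshot("side")
for q,z in dict(mouth=.11,flange_top=.073).items():
    for x in place_of("wrist",q)[:2]: print(q,round(x["score"],2),np.array(x["pixel"]),at_z(c,x["pixel"],z))
o=get_obs();print(o["time"],o["tool_pos"])
a=cv2.resize(s["pixels"][180:380,200:420],(660,600))[:,:400];a=cv2.resize(s["pixels"][180:380,240:380],None,fx=2.8,fy=2.8)
b=cv2.resize(s2["pixels"][190:290,350:450],None,fx=4,fy=4)
m=np.zeros((560,800,3),np.uint8);m[:a.shape[0],:a.shape[1]]=a;m[:400,400:800]=b
cv2.imwrite("pics/sl.png",m[:,:,::-1])
E
```

```text
mouth 0.77 [307.6 238.7] [ 0.4768 -0.1026  0.11  ]
mouth 0.28 [599.3  82. ] [ 0.6622 -0.0002  0.11  ]
flange_top 0.6 [308.7 230.5] [ 0.4776 -0.1055  0.073 ]
6.45 [ 0.476  -0.1042  0.1988]
```

View pics/sl.png

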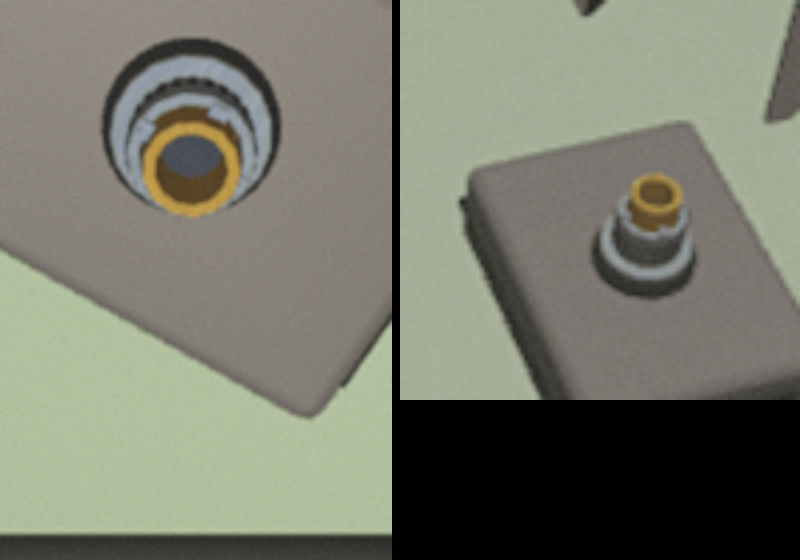

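The sleeve stayed down: the crop shows the brass tube standing well clear of the barrel and no pawls in the bore. Next is the pointed nozzle.

>>> apply_moves --pt "0 0 0 -0.004 0.045 0 100" --pt "0 0 0 -0.008 0.09 0 100" --pt "0 0 0 -0.012 0.135 0 100" --pt "0 0 0 -0.016 0.18 0 100" --pt "0 0 0 -0.02 0.225 0 100"

```text
time: 6.95
tool_pos: [0.4557, 0.122, 0.1989]
ee_rot: [-3.138, 0.001, 1.57]
wrist_force: [0.8, 0.4, -0.6]
width: 0.0942
finger_force: 0.0
```

>>> apply_moves --pt "0 0 0 -0.003 0.03 0 100" --pt "0 0 0 -0.005 0.06 0 100" --pt "0 0 0 -0.005 0.0615 0 100" --pt "0 0 0 -0.005 0.0615 0 100" --pt "0 0 0 -0.005 0.0615 0 100"

```text
time: 7.45
tool_pos: [0.4518, 0.1809, 0.2]
ee_rot: [-3.14, 0.001, 1.57]
wrist_force: [-0.5, -0.4, 0.2]
width: 0.0939
finger_force: 0.0
```

```bash
python3 - <<'E'
from h import *
np.set_printoptions(precision=4,suppress=True)
s=snapshot("wrist");c=cam(s);save(s,"wn.png")
for q,z in dict(nozzle_mid=.065,fan_mid=.065,rack=0,nozzle_tip=.005).items():
    for x in place_of("wrist",q)[:2]: print(q,round(x["score"],2),np.array(x["pixel"]),at_z(c,x["pixel"],z))
o=get_obs();print(o["time"],o["tool_pos"],o["ee_rot"])
print(proj(c,o["tool_pos"]))
E
```

```text
nozzle_mid 0.93 [313.3 223.7] [0.4531 0.1854 0.065 ]
fan_mid 0.76 [311.4 308. ] [0.4516 0.1136 0.065 ]
rack 0.79 [309.7 244.9] [0.4499 0.1504 0.    ]
7.7 [0.4522 0.1811 0.201 ] [3.1414 0.0001 1.5691]
[312.6137 294.2724]
```

View pics/wn.png

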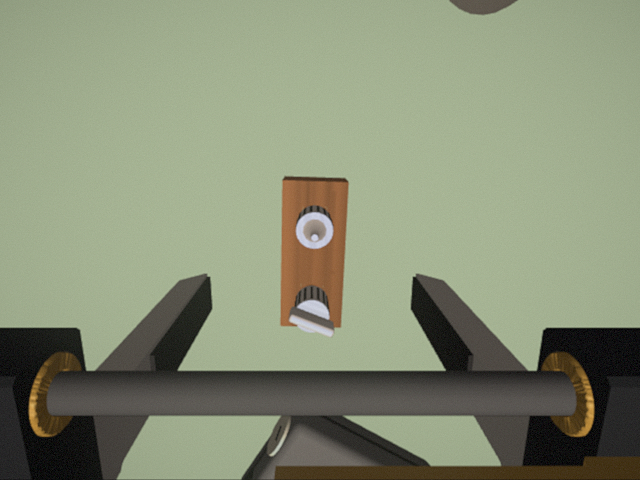

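The pointed nozzle's tip shows at about (314,238), its grip-top disc at (314,230). The fan nozzle is at (312,315).

```bash
python3 - <<'E'
from h import *
np.set_printoptions(precision=4,suppress=True)
s=snapshot("wrist");c=cam(s)
m=masks_of("wrist","nozzle_mid")[0];print(m["score"],m["extent"],m["mask"].sum())
print(at_z(c,(314.3,238.5),.103),at_z(c,(314.5,230),.081))
a=s["pixels"][200:255,285:345];cv2.imwrite("pics/z.png",cv2.resize(a,None,fx=10,fy=10)[:,:,::-1])
E
```

```text
0.58 [296.6, 201.6, 332.3, 245.7] 1296
[0.4543 0.1831 0.103 ] [0.4546 0.1841 0.081 ]
```

View pics/z.png

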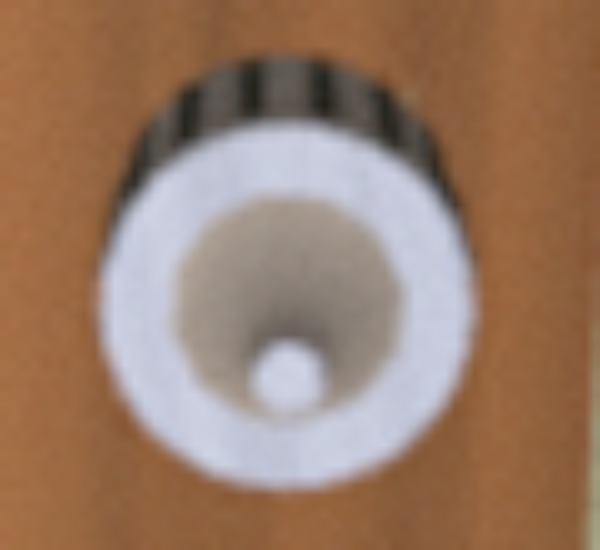

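>>> apply_moves --pt "0 0 0 0.002 0.002 -0.04 100" --pt "0 0 0 0.002 0.002 -0.08 100" --pt "0 0 0 0.002 0.002 -0.12 100" --pt "0 0 0 0.002 0.002 -0.145 100" --pt "0 0 0 0.002 0.002 -0.153 100"

```text
time: 8.3
tool_pos: [0.4516, 0.1831, 0.0446]
ee_rot: [-3.135, 0.002, 1.57]
wrist_force: [-0.2, 0.2, 0.8]
width: 0.0944
finger_force: 0.0
```

>>> apply_moves --pt "0 0 0 0 0 0 60" --pt "0 0 0 0 0 0 40" --pt "0 0 0 0 0 0 22" --pt "0 0 0 0 0 0 22" --pt "0 0 0 0 0 0 22"

```text
time: 8.8
tool_pos: [0.4548, 0.1842, 0.0492]
ee_rot: [3.139, -0.001, 1.571]
wrist_force: [-0.7, -0.6, -0.0]
width: 0.0575
finger_force: 0.0
```

>>> apply_moves --pt "0 0 0 0 0 0 22" --pt "0 0 0 0 0 0 22" --pt "0 0 0 0 0 0 22" --pt "0 0 0 0 0 0 22" --pt "0 0 0 0 0 0 22"

```text
time: 9.3
tool_pos: [0.4539, 0.184, 0.048]
ee_rot: [-3.141, 0.0, 1.571]
wrist_force: [-0.6, 0.6, -0.7]
width: 0.0273
finger_force: 30.0
```

>>> apply_moves --pt "0 0 0 0 0 0.01 20" --pt "0 0 0 0 0 0.03 20" --pt "0 0 0 0 0 0.07 20" --pt "0 0 0 0 0 0.11 20" --pt "0 0 0 0 0 0.14 20"

```text
time: 9.8
tool_pos: [0.4544, 0.1841, 0.1913]
ee_rot: [3.139, -0.001, 1.571]
wrist_force: [-0.6, 0.5, -0.3]
width: 0.0275
finger_force: 30.0
```

>>> apply_moves --pt "0 0 0 0.003 -0.04 0 20" --pt "0 0 0 0.006 -0.08 0 20" --pt "0 0 0 0.01 -0.12 0 20" --pt "0 0 0 0.014 -0.16 0 20" --pt "0 0 0 0.018 -0.2 0 20"

```text
time: 10.3
tool_pos: [0.4717, -0.0175, 0.1886]
ee_rot: [3.141, 0.0, 1.571]
wrist_force: [0.3, -0.5, -1.7]
width: 0.0272
finger_force: 30.0
```

>>> apply_moves --pt "0 0 0 0.002 -0.04 0 20" --pt "0 0 0 0.004 -0.075 0 20" --pt "0 0 0 0.005 -0.088 0 20" --pt "0 0 0 0.005 -0.088 0 20" --pt "0 0 0 0.005 -0.088 0 20"

```text
time: 10.8
tool_pos: [0.4769, -0.103, 0.1881]
ee_rot: [-3.141, -0.001, 1.571]
wrist_force: [0.3, 1.0, -0.8]
width: 0.028
finger_force: 30.0
```

```bash
python3 - <<'E'
from h import *
np.set_printoptions(precision=4,suppress=True)
o=get_obs();print(o["time"],o["tool_pos"],o["ee_rot"],o["wrist_force"],o["wrist_torque"],o["width"])
z=o["tool_pos"][2]
I=[]
for n in("scene","side","wrist"):
    s=snapshot(n);c=cam(s);u,v=map(int,proj(c,o["tool_pos"]+[0,0,-.05]))
    for q,h in dict(nozzle_tip=z-.043,nozzle_mid=z+.017,mouth=.11).items():
        for x in place_of(n,q)[:1]: print(q,n,round(x["score"],2),np.array(x["pixel"]),at_z(c,x["pixel"],h))
    w=90 if n=="wrist" else 45
    a=cv2.resize(s["pixels"][max(0,v-w):v+w,u-w:u+w],(266,266) ,interpolation=2);I.append(cv2.resize(s["pixels"][v-w:v+w,u-w:u+w],(390,390)))
cv2.imwrite("pics/h.png",np.hstack(I[:2])[:,:,::-1]);cv2.imwrite("pics/hw.png",I[2][:,:,::-1])
E
```

```text
10.8 [ 0.4769 -0.103   0.1881] [-3.1414 -0.0012  1.5711] [ 0.2934  0.9798 -0.8347] [ 0.0377 -0.0467  0.0521] 0.027982338493340413
nozzle_tip scene 0.68 [232.3 225.6] [ 0.4661 -0.1117  0.1451]
nozzle_mid scene 0.67 [236.6 206.7] [ 0.4792 -0.1014  0.2051]
mouth scene 0.7 [239.7 238.8] [ 0.4795 -0.107   0.11  ]
nozzle_tip side 0.7 [414.3 229.5] [ 0.4742 -0.0957  0.1451]
nozzle_mid side 0.61 [420.  201.4] [ 0.4808 -0.1083  0.2051]
mouth side 0.8 [412.9 238.5] [ 0.4772 -0.1038  0.11  ]
nozzle_tip wrist 0.85 [314.9 266.3] [ 0.479  -0.1038  0.1451]
mouth wrist 0.93 [310.6 250.2] [ 0.4765 -0.1042  0.11  ]
```

View pics/h.png

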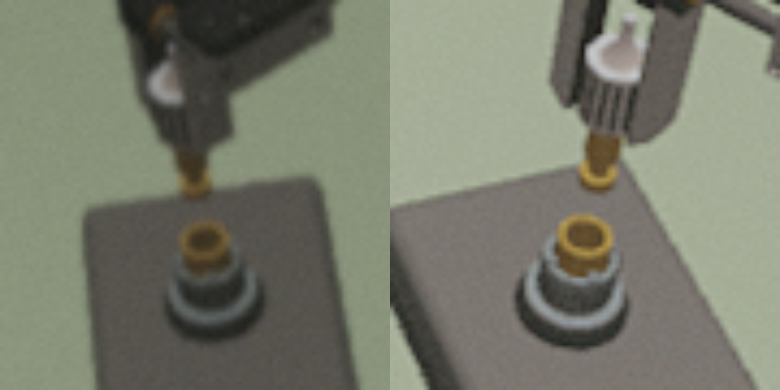

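The plug hangs upright above the open coupler, with the sleeve still down. I'll lower it to just above the mouth and compare once more.

>>> apply_moves --pt "0 0 0 0 -0.0005 -0.012 20" --pt "0 0 0 0 -0.001 -0.024 20" --pt "0 0 0 0 -0.001 -0.03 20" --pt "0 0 0 0 -0.001 -0.03 20" --pt "0 0 0 0 -0.001 -0.03 20"

```text
time: 11.9
tool_pos: [0.4768, -0.105, 0.1576]
ee_rot: [-3.141, -0.0, 1.571]
wrist_force: [-0.0, -0.6, -1.9]
width: 0.0274
finger_force: 30.0
```

```bash
python3 - <<'E'
from h import *
np.set_printoptions(precision=4,suppress=True)
o=get_obs();print(o["time"],o["tool_pos"],o["wrist_force"])
z=o["tool_pos"][2]
I=[]
for n in("scene","side","wrist"):
    s=snapshot(n);c=cam(s);u,v=map(int,proj(c,o["tool_pos"]+[0,0,-.043]));print(n,u,v)
    for q,h in dict(nozzle_tip=z-.043,mouth=.11).items():
        for x in place_of(n,q)[:1]: print(q,n,round(x["score"],2),np.array(x["pixel"]),at_z(c,x["pixel"],h))
    w=40 if n=="wrist" else 24
    I.append(cv2.resize(s["pixels"][v-w:v+w,u-w:u+w],(266,266),interpolation=cv2.INTER_CUBIC))
cv2.imwrite("pics/h2.png",np.hstack(I)[:,:,::-1])
E
```

```text
11.9 [ 0.4768 -0.105   0.1576] [-0.0316 -0.6371 -1.8953]
scene 239 236
nozzle_tip scene 0.51 [236.9 240.8] [ 0.4836 -0.117   0.1146]
mouth scene 0.79 [241.1 237.7] [ 0.479  -0.1028  0.11  ]
side 413 236
nozzle_tip side 0.88 [414.  237.4] [ 0.4754 -0.1038  0.1146]
mouth side 0.86 [413.4 240.3] [ 0.4738 -0.1007  0.11  ]
wrist 310 264
nozzle_tip wrist 0.79 [311.9 265.8] [ 0.4775 -0.1056  0.1146]
mouth wrist 0.57 [307. 261.] [ 0.4747 -0.1042  0.11  ]
```

View pics/h2.png

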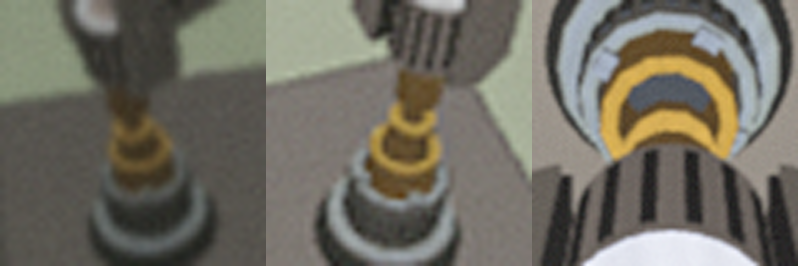

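Both outlines are visible in the wrist crop, the mouth's far edge at row about 240.5 and the plug's far edge at about 256.5. I'll convert those edges to y positions.

```bash
python3 - <<'E'
from h import *
np.set_printoptions(precision=4,suppress=True)
s=snapshot("wrist");c=cam(s);o=get_obs();t=o["tool_pos"];print(t)
a=np.linspace(0,2*np.pi,73)
def circ(p,r): return np.array([proj(c,[p[0]+r*np.cos(x),p[1]+r*np.sin(x),p[2]]) for x in a])
def ext(n,p,r):
    q=circ(p,r);print(n,"cols",q[:,0].min(),q[:,0].max(),"top",q[:,1].min(),"bot",q[:,1].max())
for y in(-.106,-.104,-.102): ext("mouth %g"%y,[.477,y,.11],.0125);ext("  bore",[.477,y,.11],.009)
for y in(-.106,-.104,-.102): ext("plug16 %g"%y,[.477,y,t[2]-.041],.008);ext("  tip13",[.477,y,t[2]-.043],.0065)
g=s["pixels"][:,306:315].astype(int).mean(1)
for r in range(234,270): print(r,g[r].astype(int),end=" ")
h=s["pixels"][246:250].astype(int).mean(0)
print();print([(k,list(h[k].astype(int))) for k in list(range(284,296))+list(range(324,336))])
E
```

```text
[ 0.4771 -0.105   0.1581]
mouth -0.106 cols 289.93931315445974 332.5687663887433 top 243.64037989930378 bot 284.2963649827137
  bore cols 295.907886670872 326.60109297114315 top 249.460174736829 bot 278.7301201944262
mouth -0.104 cols 289.8958451339169 332.6137987348663 top 240.29554706398707 bot 281.1205427009042
  bore cols 295.8768105723308 326.63373713642403 top 246.1398045708123 bot 275.5314179338101
mouth -0.102 cols 289.85219624727415 332.65901843959466 top 236.9366139907233 bot 277.93167632341965
  bore cols 295.84560517083577 326.6665171205373 top 242.8054887297676 bot 272.3195302150864
plug16 -0.106 cols 297.22296961530884 325.32026158528595 top 254.61485062236028 bot 281.34296603263186
  tip13 cols 299.94689080619435 322.5868844001209 top 256.1399863648281 bot 277.6913596195499
plug16 -0.104 cols 297.1937758609389 325.3511438871488 top 251.20898940666535 bot 278.05153259120107
  tip13 cols 299.9237154332874 322.6117148619699 top 252.7712966382941 bot 274.4141662579955
plug16 -0.102 cols 297.1644569944348 325.38215852986747 top 247.78840634844747 bot 274.74611372958765
  ti
[... 1267 characters left out ...]
p.int64(64)]), (295, [np.int64(144), np.int64(113), np.int64(55)]), (324, [np.int64(214), np.int64(174), np.int64(84)]), (325, [np.int64(201), np.int64(164), np.int64(78)]), (326, [np.int64(176), np.int64(143), np.int64(69)]), (327, [np.int64(134), np.int64(105), np.int64(51)]), (328, [np.int64(102), np.int64(78), np.int64(43)]), (329, [np.int64(91), np.int64(72), np.int64(41)]), (330, [np.int64(82), np.int64(69), np.int64(55)]), (331, [np.int64(79), np.int64(78), np.int64(76)]), (332, [np.int64(126), np.int64(131), np.int64(130)]), (333, [np.int64(164), np.int64(173), np.int64(179)]), (334, [np.int64(169), np.int64(180), np.int64(189)]), (335, [np.int64(167), np.int64(179), np.int64(184)])]
```

>>> apply_moves --pt "0 0 0 0 0.0013 0 20" --pt "0 0 0 0 0.0013 -0.003 20" --pt "0 0 0 0 0.0013 -0.006 20" --pt "0 0 0 0 0.0013 -0.008 20" --pt "0 0 0 0 0.0013 -0.008 20"

```text
time: 12.9
tool_pos: [0.4767, -0.1036, 0.1494]
ee_rot: [-3.141, -0.0, 1.571]
wrist_force: [-0.2, 0.1, -1.0]
width: 0.0277
finger_force: 30.0
```

Tip about 4 mm in, no contact force. On down.

>>> apply_moves --pt "0 0 0 0 0 -0.003 20" --pt "0 0 0 0 0 -0.006 20" --pt "0 0 0 0 0 -0.009 20" --pt "0 0 0 0 0 -0.012 20" --pt "0 0 0 0 0 -0.012 20"

```text
time: 13.4
tool_pos: [0.4767, -0.1036, 0.1373]
ee_rot: [-3.141, -0.0, 1.571]
wrist_force: [1.1, -0.7, -1.2]
width: 0.0273
finger_force: 30.0
```

>>> apply_moves --pt "0 0 0 0 0 -0.002 20" --pt "0 0 0 0 0 -0.004 20" --pt "0 0 0 0 0 -0.006 20" --pt "0 0 0 0 0 -0.007 20" --pt "0 0 0 0 0 -0.007 20"

```text
time: 13.9
tool_pos: [0.4769, -0.1037, 0.1308]
ee_rot: [-3.141, -0.0, 1.571]
wrist_force: [0.0, -0.0, -0.8]
width: 0.0274
finger_force: 30.0
```

>>> apply_moves --pt "0 0 0 0 0 -0.001 20" --pt "0 0 0 0 0 -0.002 20" --pt "0 0 0 0 0 -0.003 20" --pt "0 0 0 0 0 -0.004 20" --pt "0 0 0 0 0 -0.005 20"

```text
time: 14.4
tool_pos: [0.4771, -0.1038, 0.1267]
ee_rot: [3.141, 0.0, 1.571]
wrist_force: [-1.2, 0.3, 2.6]
width: 0.0275
finger_force: 30.0
```

>>> apply_moves --pt "0 0 0 0 0 -0.0005 20" --pt "0 0 0 0 0 -0.001 20" --pt "0 0 0 0 0 -0.0015 20" --pt "0 0 0 0 0 -0.002 20" --pt "0 0 0 0 0 -0.002 20"

```text
time: 14.9
tool_pos: [0.4772, -0.1038, 0.1253]
ee_rot: [3.141, 0.0, 1.571]
wrist_force: [-2.7, 1.7, 7.0]
width: 0.0275
finger_force: 30.0
```

>>> apply_moves --pt "0 0 0 0 0 -0.0005 20" --pt "0 0 0 0 0 -0.001 20" --pt "0 0 0 0 0 -0.0015 20" --pt "0 0 0 0 0 -0.002 20" --pt "0 0 0 0 0 -0.002 20"

```text
time: 15.4
tool_pos: [0.4773, -0.1039, 0.1242]
ee_rot: [3.14, 0.001, 1.571]
wrist_force: [-4.2, 1.2, 9.3]
width: 0.0276
finger_force: 30.0
```

>>> apply_moves --pt "0 0 0 0 0 -0.0005 20" --pt "0 0 0 0 0 -0.001 20" --pt "0 0 0 0 0 -0.0015 20" --pt "0 0 0 0 0 -0.0015 20" --pt "0 0 0 0 0 -0.0015 20"

```text
time: 15.9
tool_pos: [0.4773, -0.1039, 0.1223]
ee_rot: [3.14, 0.001, 1.571]
wrist_force: [-0.8, 0.5, 6.9]
width: 0.0271
finger_force: 30.0
```

```bash
python3 - <<'E'
from h import *
np.set_printoptions(precision=4,suppress=True)
o=get_obs();print(o["time"],o["tool_pos"],o["wrist_force"])
I=[]
for n in("scene","side","wrist"):
    s=snapshot(n);c=cam(s);u,v=map(int,proj(c,[.477,-.104,.09]))
    for x in place_of(n,"flange_top")[:1]: print(n,round(x["score"],2),np.array(x["pixel"]),"up",proj(c,[.477,-.104,.081]),"down",proj(c,[.477,-.104,.071]))
    w=45 if n=="wrist" else 26
    I.append(cv2.resize(s["pixels"][v-w:v+w,u-w:u+w],(266,266),interpolation=cv2.INTER_CUBIC))
cv2.imwrite("pics/h3.png",np.hstack(I)[:,:,::-1])
E
```

```text
15.9 [ 0.4773 -0.1039  0.1223] [-0.8077  0.5051  6.9482]
scene 0.81 [240.5 244.7] up [241.572 246.117] down [242.0643 249.0317]
side 0.5 [412.3 249.1] up [411.0477 248.0468] down [410.3765 251.2438]
wrist 0.75 [310.4 266.4] up [310.7801 266.6247] down [310.7573 261.3317]
```

View pics/h3.png

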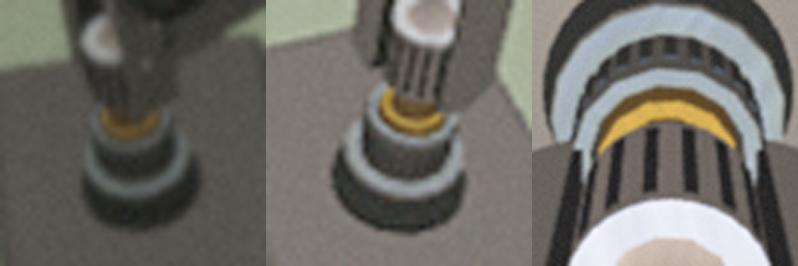

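The sleeve has sprung up: all three crops show the barrel nearly level with the brass mouth, and the flange detections agree with "up". I'll take the load off, let go and lift away.

>>> apply_moves --pt "0 0 0 0 0 0.001 20" --pt "0 0 0 0 0 0.002 20" --pt "0 0 0 0 0 0.0025 20" --pt "0 0 0 0 0 0.0025 20" --pt "0 0 0 0 0 0.0025 20"

```text
time: 16.7
tool_pos: [0.4773, -0.1038, 0.1232]
ee_rot: [3.141, 0.0, 1.571]
wrist_force: [-1.1, -0.1, 4.5]
width: 0.0275
finger_force: 30.0
```

>>> apply_moves --pt "0 0 0 0 0 0 40" --pt "0 0 0 0 0 0 60" --pt "0 0 0 0 0 0 80" --pt "0 0 0 0 0 0 100" --pt "0 0 0 0 0 0 100"

```text
time: 17.2
tool_pos: [0.4769, -0.1037, 0.1227]
ee_rot: [-3.141, -0.0, 1.571]
wrist_force: [0.3, 0.1, -0.2]
width: 0.0639
finger_force: 0.0
```

>>> apply_moves --pt "0 0 0 0 0 0 100" --pt "0 0 0 0 0 0 100" --pt "0 0 0 0 0 0.03 100" --pt "0 0 0 0 0 0.07 100" --pt "0 0 0 0 0 0.11 100"

```text
time: 17.7
tool_pos: [0.4765, -0.1035, 0.2337]
ee_rot: [-3.14, -0.001, 1.571]
wrist_force: [1.0, -0.4, -0.2]
width: 0.0937
finger_force: 0.0
```

>>> apply_moves --pt "0 0 0 0 0 0.03 100" --pt "0 0 0 0 0 0.03 100" --pt "0 0 0 0 0 0.03 100" --pt "0 0 0 0 0 0.03 100" --pt "0 0 0 0 0 0.03 100"

```text
time: 18.2
tool_pos: [0.4762, -0.1035, 0.2609]
ee_rot: [-3.138, -0.001, 1.571]
wrist_force: [-1.0, 0.1, -0.4]
width: 0.094
finger_force: 0.0
```

```bash
python3 - <<'E'
from h import *
np.set_printoptions(precision=4,suppress=True)
o=get_obs();print(o["time"],o["tool_pos"],o["wrist_force"])
cs=[];P={}
for n in("scene","side","wrist"):
    s=snapshot(n);c=cam(s)
    for q,z in dict(nozzle_mid=.142,flange_top=.083,fan_mid=.065).items():
        for x in place_of(n,q)[:2]: print(n,q,round(x["score"],2),np.array(x["pixel"]),at_z(c,x["pixel"],z), "exp",proj(c,[.477,-.104,z]))
E
```

```text
18.2 [ 0.4762 -0.1035  0.2609] [-0.9837  0.1455 -0.4456]
scene nozzle_mid 0.78 [239.3 229.1] [ 0.4819 -0.1054  0.142 ] exp [238.4337 227.5365]
scene flange_top 0.61 [241.4 237.7] [ 0.4584 -0.0901  0.083 ] exp [241.4728 245.5297]
scene flange_top 0.58 [240.2 244.9] [ 0.4736 -0.105   0.083 ] exp [241.4728 245.5297]
scene fan_mid 0.73 [304.3 197.7] [0.4445 0.1094 0.065 ] exp [242.3568 250.7637]
side nozzle_mid 0.85 [416.7 226.5] [ 0.4765 -0.1075  0.142 ] exp [415.3851 227.3898]
side flange_top 0.89 [416.9 248. ] [ 0.4678 -0.1103  0.083 ] exp [411.1833 247.4013]
side fan_mid 0.77 [347.8 332.8] [0.4534 0.1161 0.065 ] exp [409.9787 253.1379]
wrist nozzle_mid 0.77 [310.2 233.3] [ 0.4761 -0.1035  0.142 ] exp [311.3977 233.9838]
wrist flange_top 0.72 [310.5 218.2] [ 0.4763 -0.1037  0.083 ] exp [311.3257 218.5344]
```

The nozzle stands at its home height, the sleeve is up, the fan nozzle is still in the rack, and the robot is clear.

```bash
python3 -c "
from bench import *
print(close_job())"
```

```text
the job is handed in; nothing more can be done
None
```

The pointed nozzle is fully home in the pump's coupler with the sleeve sprung up again; pressing it in read about 9 N at most, the flat-mouthed nozzle is still in the rack, the arm is clear, and I handed the job in at about 19 s (no verdict came back).

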